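Pass a moisture dish into the dry box through its two-door hatch

ROBOT

A 6-joint arm with a two-finger parallel gripper is mounted at the origin on a cart in front of the work surface, level with it; the furniture and walls round the work are solid. World frame = base frame: x ahead of the robot, y to its left, z up, the work surface at z = 0. Lengths are in m, angles in rad, forces in N, time in s.
With the tool pointing down it reaches from about 0.35 to 0.975 m from the base axis. Payload 4.9 kg.
Tool frame: the origin (TCP) lies at the very end of the fingers, on their centre line; the grasp point (between the pads) lies 19 mm behind it; z points along the fingers, y is the line along which they close (so a half turn about z gives the same grasp; the last joint's range is limited). The gripper opens to 85 mm and grips with 20 to 120 N. Pads are 22 mm wide; open, the fingers measure 114 mm over their backs; the gripper's body (76 mm by 85 mm) begins 54 mm behind the grasp point. The pads swing forward as they close: fully open they stand 13 mm farther back than shut.
Start: joints at [-1.222, 0.053, 1.613, -0, 1.476, -0.119], TCP at [0.282, -0.558, 0.231] pointing down, gripper open.
Joint ranges: [-3.01, 3.01], [-1.01, 2.22], [0.06, 2.58], [-1.02, 4.17], [0.09, 2.62], [-3.14, 3.14]. Speed limits (rad/s): [2.57, 2.57, 3.14, 3.14, 3.14, 3.14].

INTERFACE

Orientations are given as a unit quaternion [w, x, y, z].
In Python, from plant import manip, vision, order gives the robot as it stands.
- The arm moves only by the tool play_rows, never from a script. Its argument "steps" is a list that holds one entry, the list of rows, each a list of 6 numbers: the shift along the tool's x, y, z in mm, then the turn, a rotation vector about the tool's x, y, z in degrees. A call has 1 to 12 rows; each row is the pose to reach, as a shift and turn from the pose commanded when the call began, along the tool's axes at that moment; what a row does not reach only later rows make up. A row lasts 1/12 s, in which the tool goes at most 41.7 mm and 7.16 degrees, less where a joint would pass 70% of its speed; a pose out of reach is approached as far as the arm can. A call with a gripper value outside its range is refused whole. "claw" is the gripper's target within -1 to 1 (fully open at 1, half-way at 0, shut at -1), set as the call begins (left out, the last holds). The fingers move at their own pace and stop on an object; the grip force is fixed at half the most. Time passes only in rows, so rows that repeat a pose let the fingers close. It gives the time, the measured TCP pose, the force, the opening and the grip force at its end, in the units of the state.
- manip.state(): the state, without advancing time (a new reading comes with each control period).
- vision.grab_frame(name): name is "scene" or "top" or "wrist"; returns (picture, depth): 480x640x3 uint8, blue, green, red; 480x640 float32, m along the optical axis (not along the pixel's ray), 0 where there is no reading.
- vision.camera_info(name): a dict with "K" (3x3 intrinsics, pixels), "eye" and "orientation" of the camera in the world; the wrist camera has in their place "T_tool_cam" (4x4, takes a point from camera to tool coordinates, whose origin is the TCP and whose axes are the flange's). Camera axes: x right, y down, z forward; pixel columns grow to the right and rows downward; lengths in m; the calibration is good to about 2 mm. A picture is of the moment at which its call begins: read the wrist's pose just before it. camera_info takes no time and is no camera call.
- order.job_done(): hands the job in; it is judged then, once.
The state is a dict: "time": time; "joint_pos": joint angles; "joint_vel": joint speeds; "joint_efforts": joint torques, N m; "tool_pos": TCP position; "tool_rot": TCP orientation; "contact_force": force on the tool from outside, world axes, zero at the start; "ft_torque": the same for the moment, N m; "gripper_width": opening from 0.0 (shut) to 1.0 (fully open); "grasp_force": force on a finger pad.
Only numpy, scipy, OpenCV 4.12 (cv2) and the standard library are available. Lean on these libraries where they do the work, as an engineer would, in place of code of your own. Each camera call takes 0.05 s, during which the arm holds its last target. There are 200 camera calls.

TASK

Pass the small lidded metal dish that stands on the worktop into the dry box through its two-door hatch: set it down upright in the open hatch chamber without dropping it, slide the outer door fully shut over it, and only then lift the inner door fully up, so that the dish can be taken from the dry side. The two doors must never be open at the same time.

Things in the scene. Friction and masses are not known exactly. Their poses are not given: they have to be found in the camera images.
- dish_centre (a point): Centre (on the axis, half-way up) of the loose dish to be passed: round, metal, with a slip lid, 50 to 53 mm in diameter, 22 mm high, z up. It is the only lidded dish standing on the worktop (a larger one is fixed inside the dry box, under its clear cover). Grasp it round the side.
- hatch_floor (a point): Centre of the chamber floor, 30 mm above the worktop, in a low white box fixed to the worktop; axes along the box, z up. Chamber: 170 x 170 mm inside, open on top while the outer door is open, walls to z = 38 mm, rails at its x sides to 48 mm. On its +y side the bay where the outer door parks (z = 38 mm); on its -y side the inner door, then the dry box with a clear cover (z = 39 mm).
- outer_door (a joint): Flat metal lid sliding on top along the box's +y; m, 0 = shut over the chamber, 0.175 = fully open. Starts open; about 2 N moves it, it stays where left. Handle: black upright bar, 50 mm long in x, 12 mm thick in y, 30 mm high, its centre at x = 0, y = joint value, z = 64 mm in the frame of hatch_floor. The lid's top is at z = 45 mm.
- inner_door (a joint): Upright metal gate in the chamber's -y wall, lifts straight up between guides; m, 0 = down (shut), 0.045 = fully up. Starts shut; about 5 N lifts it, it stays where left. Handle: black bar, 50 mm long in x, 12 mm thick in y, 30 mm high, its centre at x = 0, y = -91 mm, z = 64 mm + joint value in the frame of hatch_floor. Guides at x = +-64 mm rise to z = 76 mm.
There are look-alikes about, which are no part of the job. Of the things that look like the part that bears dish_centre, take the one that is nearest to the robot's base at the start.

How it is judged:
By the outcome, as a careful person would: the job done as asked, in the order asked, and still so for the second after the job is handed in, with the robot touching nothing.
It also fails if it takes over 64 s, if anything falls off the work surface, if the arm or the gripper's body presses on something with over 40 N, if the wrist force passes 120 N, or if a joint passes its speed limit or range.

## Working session

There is one attempt and no reset: what is moved stays moved. The work goes in short steps, Python scripts to look and compute and a tool call to move; the robot and the scene stay as the last step left them, time stands still between calls to the robot, and variables do not carry over. Pictures are saved under pics/ and viewed, at most 10 in all, crops included, and the job is handed in when it is done.

Besides the shell and the picture viewer there is one more tool, called after ">>>" as name(argument=value, ...), one argument or row to a line, values as JSON. play_rows: Moves the arm, as the interface text tells. Its arguments: {"type":"object","properties":{"steps":{"type":"array"},"claw":{"type":"number"}},"required":["steps"]}

```bash
mkdir -p pics; cat > h.py <<'E'
import numpy as np, cv2
from plant import manip, vision, order
from scipy.spatial.transform import Rotation as R
def q2R(q): return R.from_quat([q[1],q[2],q[3],q[0]]).as_matrix()
def pose(name):
    i=vision.camera_info(name); K=np.array(i["K"])
    T=np.eye(4)
    if name=="wrist":
        s=manip.state(); A=np.eye(4); A[:3,:3]=q2R(s["tool_rot"]); A[:3,3]=s["tool_pos"]
        T=A@np.array(i["T_tool_cam"])
    else:
        o=np.array(i["orientation"]); T[:3,:3]=o if o.shape==(3,3) else q2R(o); T[:3,3]=i["eye"]
    return K,T
def grab(name,tag):
    K,T=pose(name); p,d=vision.grab_frame(name)
    cv2.imwrite(f"pics/{tag}.png",p); np.savez(f"{tag}.npz",p=p,d=d,K=K,T=T)
def cloud(tag):
    z=np.load(tag+".npz"); d=z["d"]; K=z["K"];T=z["T"]
    v,u=np.mgrid[:480,:640]
    P=np.stack([(u-K[0,2])/K[0,0]*d,(v-K[1,2])/K[1,1]*d,d],-1)@T[:3,:3].T+T[:3,3]
    P[d==0]=np.nan
    return P
def ray(tag,u,v,h):
    z=np.load(tag+".npz");K=z["K"];T=z["T"]
    r=T[:3,:3]@np.linalg.inv(K)@[u,v,1]; e=T[:3,3]
    return e+r*(h-e[2])/r[2]
E
python3 - <<'E'
from h import *
grab("top","top0"); grab("scene","scene0")
print(manip.state())
for n in("top","scene"): print(vision.camera_info(n))
E
```

```text
{'time': 0.1, 'joint_pos': array([-1.22195981e+00,  5.33129230e-02,  1.61412298e+00, -9.41232673e-06,
        1.47603598e+00, -1.18988705e-01]), 'joint_vel': array([-0.00037812, -0.00063161, -0.00210908, -0.00099817,  0.00229284,
       -0.00020871]), 'joint_efforts': array([ 2.74022013e-04, -3.94905102e+01, -3.71363139e+01, -1.26931045e-04,
        3.90175977e-03,  2.79731118e-06]), 'tool_pos': array([ 0.28165317, -0.55731284,  0.23019242]), 'tool_rot': array([-9.32880788e-04,  9.72766424e-01,  2.31785680e-01, -1.12400540e-04]), 'contact_force': array([-1.08861192, -0.81828187,  0.61825334]), 'ft_torque': array([-0.02282535, -0.00816544,  0.01732896]), 'grasp_force': 0.0, 'gripper_width': 0.9997614217625104}
{'K': array([[577.29214263,   0.        , 318.06282238],
       [  0.        , 577.29214263, 237.05510336],
       [  0.        ,   0.        ,   1.        ]]), 'eye': array([0.25730655, 0.23678463, 1.39968164]), 'orientation': array([ 0.07402247, -0.65864519,  0.74463927, -0.07886403])}
{'K': array([[576.71910563,   0.        , 311.1195929 ],
       [  0.        , 576.71910563, 246.01222255],
       [  0.        ,   0.        ,   1.        ]]), 'eye': array([-0.05963836,  0.99871139,  1.17161371]), 'orientation': array([ 0.11633676, -0.30901091,  0.88171177, -0.33699017])}
```

View pics/top0.png

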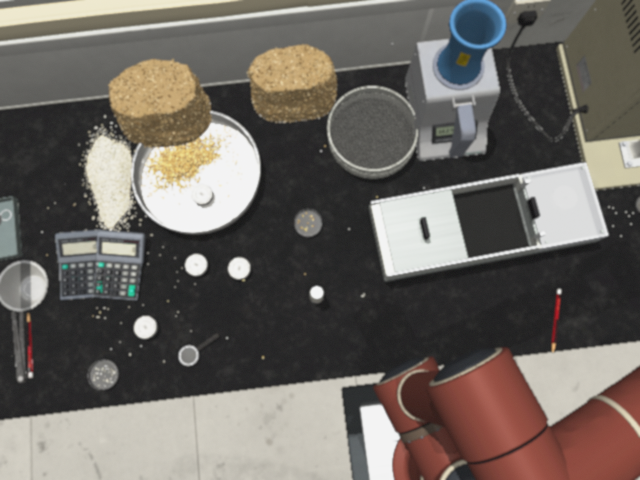

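View pics/scene0.png

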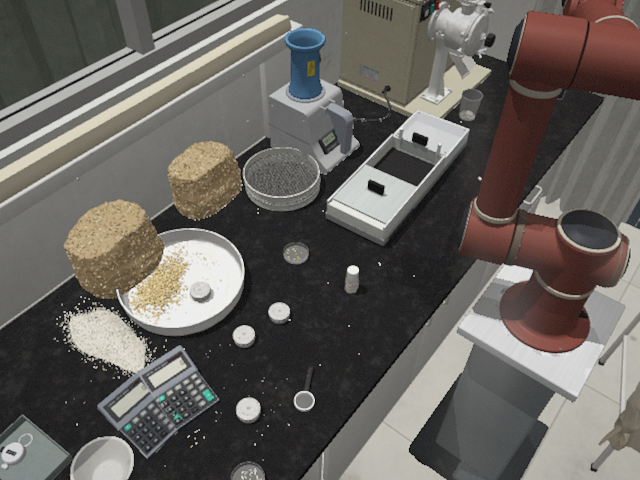

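The candidates in the top view are discs at (196,265), (239,268), (145,327), (204,195, in the pan), (308,222) and (103,375). I'll measure them all and enlarge a crop.

```bash
python3 - <<'E'
from h import *
P=cloud("top0")
for u,v in[(196,265),(239,268),(145,327),(204,195),(308,222),(103,375),(317,294),(189,355)]:
    p=P[v-1:v+2,u-1:u+2].reshape(-1,3); p=np.nanmean(p,0)
    # extent of points > 8mm above
    w=P[v-22:v+23,u-22:u+23].reshape(-1,3); w=w[w[:,2]>.008]; w=w[np.hypot(*(w-p)[:,:2].T)<.05]
    print(u,v,p.round(3),np.hypot(*p[:2]).round(3), (np.nanmax(w,0)-np.nanmin(w,0)).round(3) if len(w) else None, np.nanmax(w[:,2]).round(4) if len(w) else None)
# hatch corners z levels
for n,u,v in[("c",490,220),("bay",400,245),("lid",560,205)]: print(n,P[v,u].round(4))
a=cv2.imread("pics/top0.png")
t=cv2.resize(a[180:400,80:345],(795,660))[:600]
t=cv2.resize(a[180:400,70:340],None,fx=2.2,fy=2.2)
b=cv2.imread("pics/scene0.png")
cv2.imwrite("pics/c1.png",np.vstack([cv2.resize(a[180:390,80:340],(780,630))[:,:],])[:600])
cv2.imwrite("pics/c2.png",cv2.resize(a[150:290,360:620],(800,431),interpolation=cv2.INTER_CUBIC))
E
```

```text
196 265 [0.527 0.51  0.024] 0.733 [0.071 0.086 0.021] 0.0293
239 268 [0.507 0.408 0.022] 0.65 [0.064 0.066 0.022] 0.0303
145 327 [0.393 0.641 0.023] 0.752 [0.088 0.074 0.025] 0.0329
204 195 [0.699 0.476 0.026] 0.846 [0.094 0.08  0.026] 0.0339
308 222 [0.605 0.228 0.003] 0.646 [0.095 0.066 0.013] 0.0207
103 375 [0.295 0.752 0.003] 0.808 [0.071 0.089 0.013] 0.0214
317 294 [0.414 0.228 0.079] 0.473 [0.075 0.07  0.077] 0.0855
189 355 [0.316 0.546 0.008] 0.631 [0.078 0.084 0.01 ] 0.0181
c [ 0.5478 -0.2119  0.0329]
bay [0.5052 0.0218 0.0755]
lid [ 0.5551 -0.3705  0.0724]
```

View pics/c1.png

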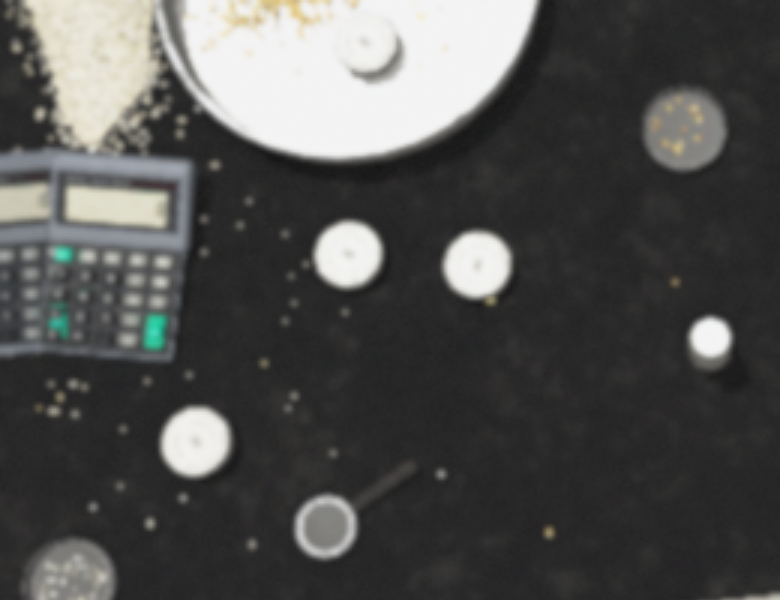

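View pics/c2.png

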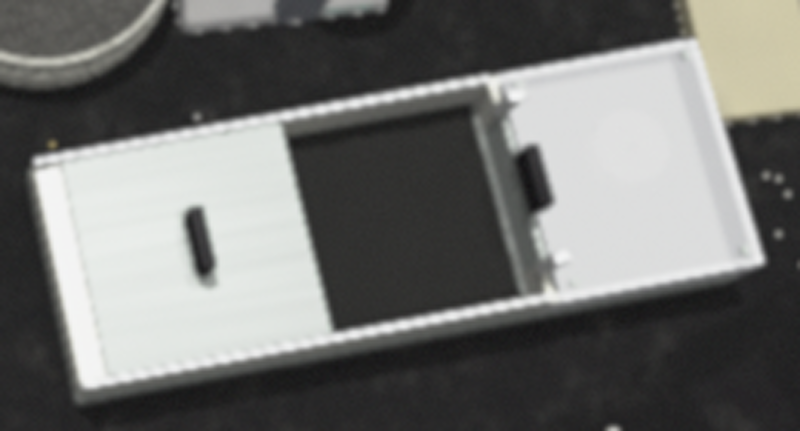

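The nearest lidded dish is at top (239,268), 0.65 m from the base. The others at (196,265), (145,327) and the pan's (204,195) are farther, and (308,222) and (103,375) are flat with no lid. In the hatch crop, the outer handle's top is at about (425,229) and the inner one's at about (534,207).

```bash
python3 - <<'E'
from h import *
c=lambda u,v:(360+u/3.077,150+v/3.077)
f=lambda u,v,h: ray("top0",*c(u,v),h)
o=f(200,240,.079); i=f(535,175,.079)
print(o,i,np.linalg.norm(o-i)); d=(o-i)/np.linalg.norm(o-i); print("yaw of +y", np.degrees(np.arctan2(d[1],d[0])), "floor ctr", i+d*.091)
# chamber opening corners at z .038 
C=[f(285,125,.045),f(332,330,.045),f(555,295,.038),f(490,80,.048),f(35,160,.040),f(83,392,.040),f(765,262,.04),f(697,40,.04)]
for x in C: print(x.round(4))
P=cloud("top0")
for u,v in [(100,300),(150,200),(250,200),(250,300),(400,200),(400,150),(450,280),(650,100),(600,250),(20,380),(30,100)]:
    a,b=c(u,v); print(u,v,P[int(b),int(a)].round(4))
print("dish",ray("top0",239,268,.022))
E
```

```text
[ 0.5376549  -0.04199513  0.079     ] [ 0.55673915 -0.30536804  0.079     ] 0.2640634364220795
yaw of +y 94.14446279331943 floor ctr [ 0.55016244 -0.21460601  0.079     ]
[ 0.6292 -0.1311  0.045 ]
[ 0.4617 -0.1389  0.045 ]
[ 0.4688 -0.3182  0.038 ]
[ 0.6451 -0.2984  0.048 ]
[0.6265 0.0691 0.04  ]
[0.438  0.0586 0.04  ]
[ 0.4743 -0.4852  0.04  ]
[ 0.6601 -0.4729  0.04  ]
100 300 [0.5023 0.0415 0.0781]
150 200 [ 0.5772 -0.0085  0.0745]
250 200 [nan nan nan]
250 300 [ 0.4885 -0.0721  0.077 ]
400 200 [ 0.5627 -0.2119  0.0338]
400 150 [ 0.6037 -0.2207  0.03  ]
450 280 [ 0.4939 -0.2407  0.0335]
650 100 [ 0.6084 -0.4094  0.0709]
600 250 [ 0.495  -0.3441  0.0703]
20 380 [0.4599 0.103  0.0029]
30 100 [ 0.6905  0.0626 -0.0011]
dish [0.50681744 0.40762622 0.022     ]
```

Heights read 30 mm higher than the worktop values, so the z values given are in the hatch_floor frame (lid top ≈ 75 mm world, handle top ≈ 109 mm). I'll redo the fit with those heights.

```bash
cat > m.py <<'E'
from h import *
c=lambda u,v:(360+u/3.077,150+v/3.077)
f=lambda u,v,h: ray("top0",*c(u,v),h)
o=f(200,240,.109); i=f(535,175,.109)
d=(o-i)/np.linalg.norm(o-i)
print(o,i,np.linalg.norm(o-i), "yaw", np.degrees(np.arctan2(d[1],d[0])), "ctr", i+d*.091)
C=[f(35,160,.070),f(83,392,.070),f(765,262,.07),f(697,40,.07)]
for x in C: print(x.round(4))
for a,b in((0,3),(1,2)):
  e=C[a]-C[b]; print(np.degrees(np.arctan2(e[1],e[0])),np.linalg.norm(e))
s=manip.state(); Rt=q2R(s["tool_rot"]); print(Rt.round(3))
E
python3 m.py
```

```text
[ 0.53128663 -0.0356625   0.109     ] [ 0.54993737 -0.29305275  0.109     ] 0.25806509220972906 yaw 94.14446279331942 ctr [ 0.54336067 -0.20229072  0.109     ]
[0.6183 0.0728 0.07  ]
[0.434  0.0625 0.07  ]
[ 0.4695 -0.4693  0.07  ]
[ 0.6512 -0.4573  0.07  ]
93.54747458694789 0.5311059375697396
93.81068772572029 0.5330147437619418
[[ 0.893  0.451 -0.001]
 [ 0.451 -0.893  0.002]
 [ 0.    -0.002 -1.   ]]
```

>>> play_rows(
  steps=[
    [[0,0,-60,0,0,7],[120,-74,-100,0,0,14],[359,-222,-150,0,0,23],[359,-222,-150,0,0,23],[359,-222,-150,0,0,23],[359,-222,-150,0,0,23],[359,-222,-150,0,0,23],[359,-222,-150,0,0,23],[359,-222,-150,0,0,23],[359,-222,-150,0,0,23],[359,-222,-150,0,0,23],[359,-222,-150,0,0,23]],
  ],
  claw=1,
)

```text
time: 1.1
tool_pos: [0.5038, -0.1942, 0.3825]
tool_rot: [-0.0, 0.999, 0.035, 0.001]
contact_force: [-0.4, -0.1, -0.5]
gripper_width: 1.0
grasp_force: 0.0
```

```bash
python3 - <<'E'
from h import *
print(vision.camera_info("wrist")["T_tool_cam"].round(4)); grab("wrist","w1")
s=manip.state(); print(s["time"],s["tool_pos"],s["joint_pos"].round(3)); print(q2R(s["tool_rot"]).round(3))
E
```

```text
[[ 5.000e-04 -9.545e-01 -2.982e-01  7.530e-02]
 [ 1.000e+00  5.000e-04  1.000e-04 -9.000e-04]
 [ 0.000e+00 -2.982e-01  9.545e-01 -1.422e-01]
 [ 0.000e+00  0.000e+00  0.000e+00  1.000e+00]]
1.15 [ 0.5046939  -0.19305041  0.38306318] [-0.505 -0.196  1.601  0.003  1.734  0.994]
[[ 0.997  0.072  0.003]
 [ 0.072 -0.997  0.001]
 [ 0.003 -0.001 -1.   ]]
```

View pics/w1.png

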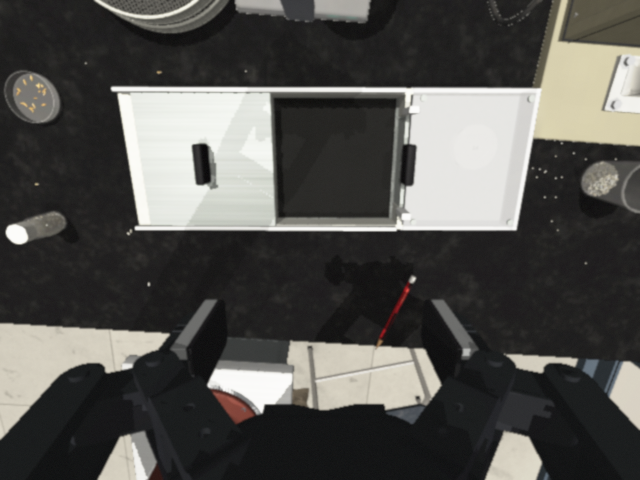

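The wrist view shows the whole hatch: outer handle at about (201,163), inner at about (408,165), chamber floor from (275,98) to (395,218). Next I'll fit it using depth and these edges.

```bash
cat > fit.py <<'E'
from h import *
import sys
tag=sys.argv[1]
P=cloud(tag); g=np.load(tag+".npz")["p"].max(-1)
m=(P[...,2]>.1)&(P[...,2]<.118)&(g<80)&(P[...,0]>.48)&(P[...,0]<.62)
n,l,st,ce=cv2.connectedComponentsWithStats(m.astype(np.uint8))
for k in range(1,n):
    if st[k,4]>60:
        w=P[l==k]; print(st[k],ce[k].round(1),"mean",w.mean(0).round(4),"min",w.min(0).round(4),"max",w.max(0).round(4))
E
python3 fit.py w1
python3 - <<'E'
from h import *
r=lambda u,v,h:ray("w1",u,v,h)
P=cloud("w1")
for u,v in((330,160),(250,120),(480,200),(350,89),(300,229)): print(u,v,P[v,u].round(4))
A,B=r(130,89.5,.078),r(390,90,.078); C,D=r(145,229,.078),r(390,230,.078)
print(A,B,C,D)
for a,b in((A,B),(C,D)): print(np.degrees(np.arctan2(*(a-b)[[1,0]])))
F=[r(275,98,.03),r(396,99,.03),r(278,217,.03),r(391,217,.03)]
for x in F: print(x.round(4))
E
```

```text
[193 144  13  40 380] [199.1 163.6] mean [ 0.5347 -0.0387  0.1074] min [ 0.5111 -0.0436  0.1001] max [ 0.5578 -0.0319  0.1114]
[403 145  13  41 395] [408.6 164.5] mean [ 0.5517 -0.2933  0.1077] min [ 0.5267 -0.3009  0.1001] max [ 0.5747 -0.2877  0.1111]
330 160 [ 0.5452 -0.1991  0.0311]
250 120 [ 0.5902 -0.0933  0.0746]
480 200 [ 0.5087 -0.4079  0.0685]
350 89 [ 0.6346 -0.216   0.0786]
300 229 [ 0.4526 -0.1637  0.0778]
[0.61509529 0.05283084 0.078     ] [ 0.63695693 -0.26502356  0.078     ] [0.43755656 0.04994487 0.078     ] [ 0.46002789 -0.28794707  0.078     ]
93.93453764888632
93.80482345231324
[ 0.6222 -0.1179  0.03  ]
[ 0.6326 -0.2829  0.03  ]
[ 0.4556 -0.127   0.03  ]
[ 0.4677 -0.2976  0.03  ]
```

>>> play_rows(
  steps=[
    [[45,-599,30,0,0,0],[45,-599,30,0,0,0],[45,-599,30,0,0,0],[45,-599,30,0,0,0],[45,-599,60,0,0,0],[45,-599,90,0,0,0],[45,-599,120,0,0,0],[45,-599,150,0,0,0],[45,-599,180,0,0,0],[45,-599,180,0,0,0],[45,-599,180,0,0,0],[45,-599,180,0,0,0]],
  ],
)

```text
time: 2.15
tool_pos: [0.5057, 0.2812, 0.2597]
tool_rot: [0.0, 0.999, 0.033, -0.0]
contact_force: [1.1, 0.1, -0.8]
gripper_width: 1.002
grasp_force: 0.0
```

```bash
cat > go.py <<'E'
from h import *
import sys
# print tool shift (mm) and turn to reach x y z [yaw of tool x deg]
a=[float(x) for x in sys.argv[1:]]
s=manip.state(); M=q2R(s["tool_rot"]); print("t",s["time"],"pos",s["tool_pos"].round(4),"yaw",np.degrees(np.arctan2(M[1,0],M[0,0])).round(2),"F",s["contact_force"].round(1),"w",round(s["gripper_width"],3),"g",round(s["grasp_force"],1))
print("shift",(1000*M.T@(np.array(a[:3])-s["tool_pos"])).round(1))
y=np.radians(a[3] if len(a)>3 else 3.87)
G=np.array([[np.cos(y),np.sin(y),0],[np.sin(y),-np.cos(y),0],[0,0,-1]])
print("turn",np.degrees(R.from_matrix(M.T@G).as_rotvec()).round(2))
E
python3 go.py .507 .408 .2
```

```text
t 2.15 pos [0.5057 0.2812 0.2597] yaw 3.8 F [ 1.1  0.1 -0.8] w 1.002 g 0.0
shift [   9.7 -126.4   59.6]
turn [ 0.03  0.03 -0.07]
```

>>> play_rows(
  steps=[
    [[9,-125,60,0,0,0],[9,-125,60,0,0,0],[9,-125,60,0,0,0],[9,-125,60,0,0,0],[9,-125,60,0,0,0],[9,-125,60,0,0,0]],
  ],
)

```text
time: 2.65
tool_pos: [0.5067, 0.4046, 0.2002]
tool_rot: [0.001, 0.999, 0.034, -0.001]
contact_force: [1.4, 0.1, -1.0]
gripper_width: 1.0
grasp_force: 0.0
```

```bash
python3 - <<'E'
from h import *
grab("wrist","w2")
P=cloud("w2"); x=P-[.507,.408,0]
m=(P[...,2]>.015)&(P[...,2]<.03)&(np.hypot(x[...,0],x[...,1])<.045)
w=P[m]; v,u=np.nonzero(m); print(m.sum(),u.mean(),v.mean(),w.min(0).round(4),w.max(0).round(4),np.median(w[:,2]))
(cx,cy),r=cv2.minEnclosingCircle(np.stack([u,v],1).astype(np.float32)); print(cx,cy,r,ray("w2",cx,cy,.022))
E
python3 go.py .507 .408 .2
```

```text
2186 319.5544373284538 214.04711802378773 [0.4796 0.3829 0.015 ] [0.5317 0.4358 0.0245] 0.021983039971625096
319.5276184082031 214.01226806640625 26.547000885009766 [0.5070774 0.4094772 0.022    ]
t 2.7 pos [0.5073 0.4042 0.2014] yaw 3.78 F [ 0.1 -0.9  0.4] w 1.005 g 0.0
shift [-0.1 -3.8  1.4]
turn [ 0.04 -0.01 -0.09]
```

View pics/w2.png

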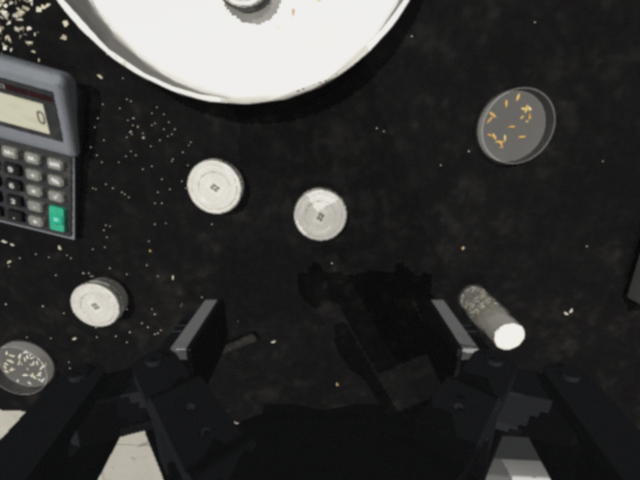

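The nearest lidded metal dish is at (320,214), centre (0.506, 0.4095), about 52 mm wide, top 22 mm. Its neighbour at (216,186) is 103 mm away and clear of the fingers, so I'm descending.

>>> play_rows(
  steps=[
    [[-1,-5,40,0,0,0],[-1,-5,80,0,0,0],[-1,-5,120,0,0,0],[-1,-5,150,0,0,0],[-1,-5,170,0,0,0],[-1,-5,185,0,0,0],[-1,-5,185,0,0,0],[-1,-5,185,0,0,0]],
  ],
)

```text
time: 3.37
tool_pos: [0.5065, 0.4094, 0.0172]
tool_rot: [-0.0, 0.999, 0.033, 0.0]
contact_force: [0.9, 0.0, 1.5]
gripper_width: 0.998
grasp_force: 0.0
```

```bash
python3 go.py .506 .4095 .002
```

```text
t 3.3667 pos [0.5065 0.4094 0.0172] yaw 3.73 F [0.9 0.  1.5] w 0.998 g 0.0
shift [-0.5 -0.1 15.2]
turn [-0.01 -0.05 -0.14]
```

>>> play_rows(
  steps=[
    [[0,0,8,0,0,0],[0,0,15,0,0,0],[0,0,15,0,0,0],[0,0,15,0,0,0]],
  ],
)

```text
time: 3.7
tool_pos: [0.5056, 0.4102, 0.0014]
tool_rot: [-0.0, 0.999, 0.033, 0.0]
contact_force: [0.8, -0.9, 0.4]
gripper_width: 1.004
grasp_force: 0.0
```

>>> play_rows(
  steps=[
    [[0,0,0,0,0,0],[0,0,0,0,0,0],[0,0,0,0,0,0],[0,0,0,0,0,0],[0,0,0,0,0,0],[0,0,0,0,0,0],[0,0,0,0,0,0],[0,0,0,0,0,0],[0,0,0,0,0,0],[0,0,0,0,0,0],[0,0,0,0,0,0],[0,0,0,0,0,0]],
  ],
  claw=-1,
)

```text
time: 4.7
tool_pos: [0.5063, 0.4106, 0.0021]
tool_rot: [-0.0, 0.999, 0.033, 0.001]
contact_force: [-0.5, 0.6, 6.1]
gripper_width: 0.534
grasp_force: 61.8
```

>>> play_rows(
  steps=[
    [[0,0,-10,0,0,0],[0,0,-25,0,0,0],[0,0,-50,0,0,0],[0,0,-75,0,0,0],[0,0,-98,0,0,0],[0,0,-98,0,0,0],[0,0,-98,0,0,0]],
  ],
)

```text
time: 5.28
tool_pos: [0.5067, 0.4108, 0.102]
tool_rot: [-0.001, 0.999, 0.033, 0.002]
contact_force: [-0.1, -0.1, -0.2]
gripper_width: 0.537
grasp_force: 61.5
```

```bash
python3 - <<'E'
from h import *
grab("wrist","w3")
a=cv2.imread("pics/w3.png"); cv2.imwrite("pics/w3c.png",cv2.resize(a[200:440,160:480],(800,600)))
E
python3 go.py .506 .4 .25
```

```text
t 5.3333 pos [0.5056 0.4101 0.0998] yaw 3.8 F [ 0.3  0.4 -1.5] w 0.535 g 61.5
shift [  -0.2   10.  -150.2]
turn [-0.02 -0.03 -0.07]
```

View pics/w3c.png

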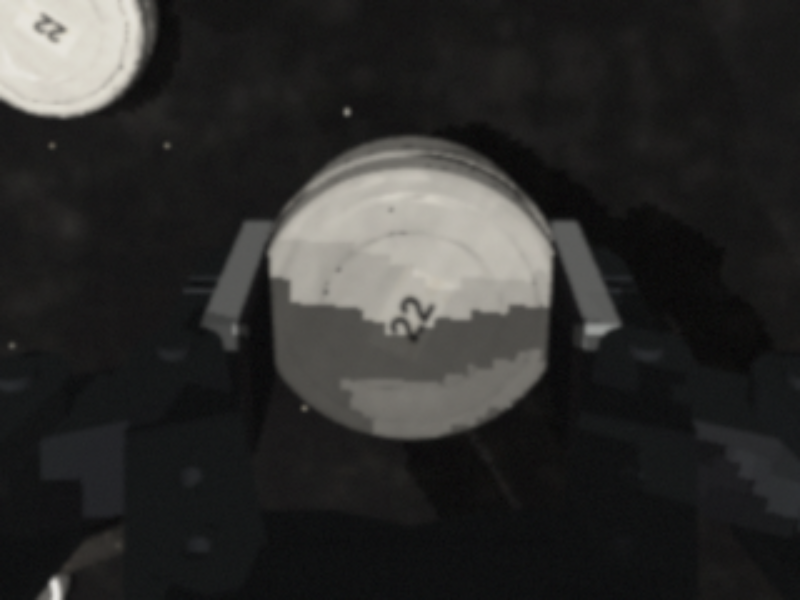

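The dish is held level and centred between the pads. Carrying it to the hatch now.

>>> play_rows(
  steps=[
    [[0,0,-40,0,0,0],[0,20,-75,0,0,0],[0,50,-100,0,0,0],[0,85,-110,0,0,0],[0,125,-110,0,0,0],[0,165,-110,0,0,0],[0,205,-110,0,0,0],[0,245,-110,0,0,0],[0,285,-110,0,0,0],[0,325,-110,0,0,0],[0,365,-110,0,0,0],[0,405,-110,0,0,0]],
  ],
)

```text
time: 6.33
tool_pos: [0.531, 0.0043, 0.207]
tool_rot: [-0.0, 0.999, 0.033, -0.002]
contact_force: [0.8, 0.4, 0.3]
gripper_width: 0.534
grasp_force: 61.7
```

```bash
python3 go.py .5455 -.2075 .2
```

```text
t 6.3333 pos [0.531  0.0043 0.207 ] yaw 3.8 F [0.8 0.4 0.3] w 0.534 g 61.7
shift [  0.5 212.3   6.8]
turn [-0.04  0.21 -0.07]
```

>>> play_rows(
  steps=[
    [[0,40,0,0,0,0],[0,80,0,0,0,0],[0,120,0,0,0,0],[0,160,0,0,0,0],[0,190,0,0,0,0],[0,210,0,0,0,0],[0,212,0,0,0,0],[0,212,0,0,0,0],[0,212,0,0,0,0]],
  ],
)

```text
time: 7.08
tool_pos: [0.5458, -0.2046, 0.2076]
tool_rot: [-0.001, 0.999, 0.033, -0.001]
contact_force: [-0.6, -0.3, 0.2]
gripper_width: 0.539
grasp_force: 61.7
```

```bash
python3 go.py .5455 -.2075 .0325
```

```text
t 7.0833 pos [ 0.5458 -0.2046  0.2076] yaw 3.81 F [-0.6 -0.3  0.2] w 0.539 g 61.7
shift [-1.000e-01  3.200e+00  1.751e+02]
turn [-0.12  0.14 -0.06]
```

>>> play_rows(
  steps=[
    [[0,3,35,0,0,0],[0,3,70,0,0,0],[0,3,105,0,0,0],[0,3,135,0,0,0],[0,3,155,0,0,0],[0,3,165,0,0,0],[0,3,167,0,0,0],[0,3,167,0,0,0],[0,3,167,0,0,0]],
  ],
)

```text
time: 7.83
tool_pos: [0.5481, -0.2086, 0.044]
tool_rot: [0.001, 0.999, 0.034, 0.001]
contact_force: [-0.0, -0.3, 0.2]
gripper_width: 0.54
grasp_force: 61.7
```

```bash
python3 go.py .5455 -.2075 .0325
```

```text
t 7.8333 pos [ 0.5481 -0.2086  0.044 ] yaw 3.85 F [-0.  -0.3  0.2] w 0.54 g 61.7
shift [-2.5 -1.3 11.5]
turn [ 0.08 -0.14 -0.02]
```

>>> play_rows(
  steps=[
    [[0,0,4,0,0,0],[0,0,8,0,0,0],[0,0,9,0,0,0],[0,0,9,0,0,0]],
  ],
)

```text
time: 8.17
tool_pos: [0.5466, -0.2085, 0.0331]
tool_rot: [-0.0, 0.999, 0.033, -0.0]
contact_force: [-0.1, 0.2, -1.2]
gripper_width: 0.54
grasp_force: 61.7
```

>>> play_rows(
  steps=[
    [[0,0,1,0,0,0],[0,0,1,0,0,0]],
  ],
)

```text
time: 8.33
tool_pos: [0.5467, -0.2086, 0.0322]
tool_rot: [-0.0, 0.999, 0.033, -0.0]
contact_force: [0.1, -0.2, 0.3]
gripper_width: 0.537
grasp_force: 61.7
```

>>> play_rows(
  steps=[
    [[0,0,1,0,0,0],[0,0,1,0,0,0]],
  ],
)

```text
time: 8.5
tool_pos: [0.5468, -0.2086, 0.0321]
tool_rot: [-0.0, 0.999, 0.033, -0.0]
contact_force: [-3.7, 1.0, 5.1]
gripper_width: 0.532
grasp_force: 62.3
```

Contact at 5 N, so the dish is on the floor. Releasing it and going up.

>>> play_rows(
  steps=[
    [[0,0,0,0,0,0],[0,0,0,0,0,0],[0,0,0,0,0,0],[0,0,0,0,0,0],[0,0,0,0,0,0],[0,0,0,0,0,0],[0,0,0,0,0,0],[0,0,0,0,0,0],[0,0,0,0,0,0],[0,0,0,0,0,0]],
  ],
  claw=1,
)

```text
time: 9.33
tool_pos: [0.5467, -0.2085, 0.0312]
tool_rot: [-0.0, 0.999, 0.033, 0.0]
contact_force: [0.6, -0.5, 0.1]
gripper_width: 1.001
grasp_force: 0.0
```

>>> play_rows(
  steps=[
    [[0,0,-10,0,0,0],[0,0,-30,0,0,0],[0,0,-60,0,0,0],[0,0,-95,0,0,0],[0,0,-130,0,0,0],[0,-40,-150,0,0,0],[-20,-80,-170,0,0,0],[-40,-100,-200,0,0,0],[-40,-100,-230,0,0,0],[-40,-100,-230,0,0,0],[-40,-100,-230,0,0,0]],
  ],
)

```text
time: 10.25
tool_pos: [0.5014, -0.1114, 0.2655]
tool_rot: [0.001, 0.999, 0.034, 0.004]
contact_force: [-0.2, -0.5, 0.6]
gripper_width: 1.0
grasp_force: 0.0
```

```bash
python3 - <<'E'
from h import *
grab("wrist","w4")
E
python3 fit.py w4; python3 go.py .5345 -.036 .18
```

```text
[236 152  17  56 721] [244.1 179.3] mean [ 0.5346 -0.0379  0.1077] min [ 0.5098 -0.0439  0.1   ] max [ 0.5583 -0.0306  0.1108]
[518 153  26  54 888] [530.6 179.3] mean [ 0.5518 -0.2924  0.1069] min [ 0.5276 -0.3006  0.1   ] max [ 0.5749 -0.287   0.111 ]
t 10.3 pos [ 0.5006 -0.1115  0.263 ] yaw 3.82 F [ 0.8 -0.2 -0.2] w 1.0 g 0.0
shift [ 38.6 -73.2  83. ]
turn [ 0.09 -0.17 -0.05]
```

View pics/w4.png

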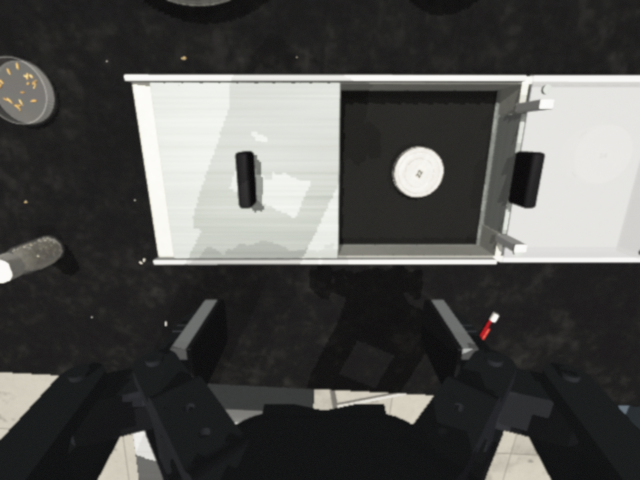

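The dish stands upright in the chamber at (418,172), and the outer handle is at (244,179). Going to the outer handle.

>>> play_rows(
  steps=[
    [[15,-30,20,0,0,0],[38,-60,45,0,0,0],[38,-72,75,0,0,0],[38,-72,105,0,0,0],[38,-72,135,0,0,0],[38,-72,160,0,0,0],[38,-72,176,0,0,0],[38,-72,178,0,0,0],[38,-72,178,0,0,0],[38,-72,178,0,0,0]],
  ],
)

```text
time: 11.13
tool_pos: [0.5336, -0.0374, 0.0834]
tool_rot: [-0.0, 0.999, 0.033, -0.0]
contact_force: [-0.4, -0.2, 0.5]
gripper_width: 1.005
grasp_force: 0.0
```

```bash
python3 go.py .5343 -.038 .085
```

```text
t 11.1333 pos [ 0.5336 -0.0374  0.0834] yaw 3.77 F [-0.4 -0.2  0.5] w 1.005 g 0.0
shift [ 0.7  0.7 -1.6]
turn [-0.    0.01 -0.1 ]
```

>>> play_rows(
  steps=[
    [[0,0,-1,0,0,0],[0,0,-1,0,0,0],[0,0,-1,0,0,0],[0,0,-1,0,0,0],[0,0,-1,0,0,0],[0,0,-1,0,0,0],[0,0,-1,0,0,0],[0,0,-1,0,0,0],[0,0,-1,0,0,0],[0,0,-1,0,0,0],[0,0,-1,0,0,0],[0,0,-1,0,0,0]],
  ],
  claw=-1,
)

```text
time: 12.13
tool_pos: [0.5335, -0.0371, 0.0846]
tool_rot: [0.0, 0.999, 0.033, 0.0]
contact_force: [-2.6, -0.5, 4.5]
gripper_width: 0.128
grasp_force: 60.8
```

```bash
python3 go.py .5343 -.038 .085
```

```text
t 12.1333 pos [ 0.5335 -0.0371  0.0846] yaw 3.81 F [-2.6 -0.5  4.5] w 0.128 g 60.8
shift [ 0.8  1.  -0.4]
turn [ 0.01 -0.01 -0.06]
```

>>> play_rows(
  steps=[
    [[0,6,0,0,0,0],[0,20,0,0,0,0],[0,38,0,0,0,0],[0,56,0,0,0,0],[0,74,0,0,0,0],[0,92,0,0,0,0],[0,110,0,0,0,0],[0,128,0,0,0,0],[0,143,0,0,0,0],[0,155,0,0,0,0],[0,160,0,0,0,0],[0,160,0,0,0,0]],
  ],
)

```text
time: 13.13
tool_pos: [0.5443, -0.1982, 0.0847]
tool_rot: [0.001, 0.999, 0.033, 0.0]
contact_force: [-1.4, -2.2, 4.3]
gripper_width: 0.127
grasp_force: 60.8
```

>>> play_rows(
  steps=[
    [[0,3,0,0,0,0],[0,6,0,0,0,0],[0,8,0,0,0,0],[0,10,0,0,0,0],[0,10,0,0,0,0],[0,10,0,0,0,0]],
  ],
)

```text
time: 13.63
tool_pos: [0.5448, -0.2056, 0.0846]
tool_rot: [-0.001, 0.999, 0.033, 0.0]
contact_force: [-2.2, 2.1, 7.4]
gripper_width: 0.127
grasp_force: 61.1
```

>>> play_rows(
  steps=[
    [[0,2,0,0,0,0],[0,4,0,0,0,0],[0,5,0,0,0,0],[0,5,0,0,0,0],[0,5,0,0,0,0]],
  ],
)

```text
time: 14.05
tool_pos: [0.5447, -0.2058, 0.0846]
tool_rot: [-0.005, 0.999, 0.034, -0.001]
contact_force: [-4.0, 19.2, 13.4]
gripper_width: 0.129
grasp_force: 62.1
```

>>> play_rows(
  steps=[
    [[0,2,0,0,0,0],[0,3,0,0,0,0],[0,3,0,0,0,0],[0,3,0,0,0,0]],
  ],
)

```text
time: 14.38
tool_pos: [0.5447, -0.2058, 0.0846]
tool_rot: [-0.008, 0.999, 0.034, -0.001]
contact_force: [-5.4, 28.7, 17.6]
gripper_width: 0.131
grasp_force: 63.0
```

The door has hit a firm stop (29 N). I'll unload the arm, release, rise and look.

>>> play_rows(
  steps=[
    [[0,-3,0,0,0,0],[0,-6,0,0,0,0],[0,-6,0,0,0,0],[0,-6,0,0,0,0]],
  ],
)

```text
time: 14.72
tool_pos: [0.5447, -0.2057, 0.0846]
tool_rot: [-0.002, 0.999, 0.034, -0.0]
contact_force: [-3.0, 9.3, 9.3]
gripper_width: 0.126
grasp_force: 61.5
```

>>> play_rows(
  steps=[
    [[0,0,0,0,0,0],[0,0,0,0,0,0],[0,0,0,0,0,0],[0,0,0,0,0,0],[0,0,0,0,0,0],[0,0,0,0,0,0],[0,0,0,0,0,0],[0,0,0,0,0,0]],
  ],
  claw=0.2,
)

```text
time: 15.38
tool_pos: [0.5447, -0.2088, 0.0841]
tool_rot: [-0.0, 0.999, 0.033, 0.0]
contact_force: [0.7, 0.6, 0.7]
gripper_width: 0.599
grasp_force: 0.0
```

>>> play_rows(
  steps=[
    [[0,0,-20,0,0,0],[0,0,-50,0,0,0],[-10,20,-90,0,0,0],[-25,30,-130,0,0,0],[-40,40,-160,0,0,0],[-40,40,-180,0,0,0],[-40,40,-180,0,0,0],[-40,40,-180,0,0,0]],
  ],
)

```text
time: 16.05
tool_pos: [0.5081, -0.2519, 0.2663]
tool_rot: [0.001, 0.999, 0.033, 0.002]
contact_force: [0.1, 0.6, -1.4]
gripper_width: 0.598
grasp_force: 0.0
```

```bash
python3 - <<'E'
from h import *
grab("wrist","w5")
a=cv2.imread("pics/w5.png"); cv2.imwrite("pics/w5c.png",cv2.resize(a[40:340,120:520],(800,600)))
E
python3 fit.py w5; python3 go.py .552 -.296 .18
```

```text
[268 148  15  56 711] [275.  175.6] mean [ 0.5459 -0.2056  0.108 ] min [ 0.5213 -0.2119  0.1   ] max [ 0.5696 -0.1989  0.111 ]
[368 148  16  57 744] [375.2 175.6] mean [ 0.5517 -0.2941  0.1081] min [ 0.5262 -0.3013  0.1003] max [ 0.5756 -0.2878  0.1111]
t 16.1 pos [ 0.5074 -0.2512  0.264 ] yaw 3.79 F [-0.1  1.  -1.1] w 0.598 g 0.0
shift [41.5 47.7 84. ]
turn [-0.   -0.   -0.08]
```

View pics/w5c.png

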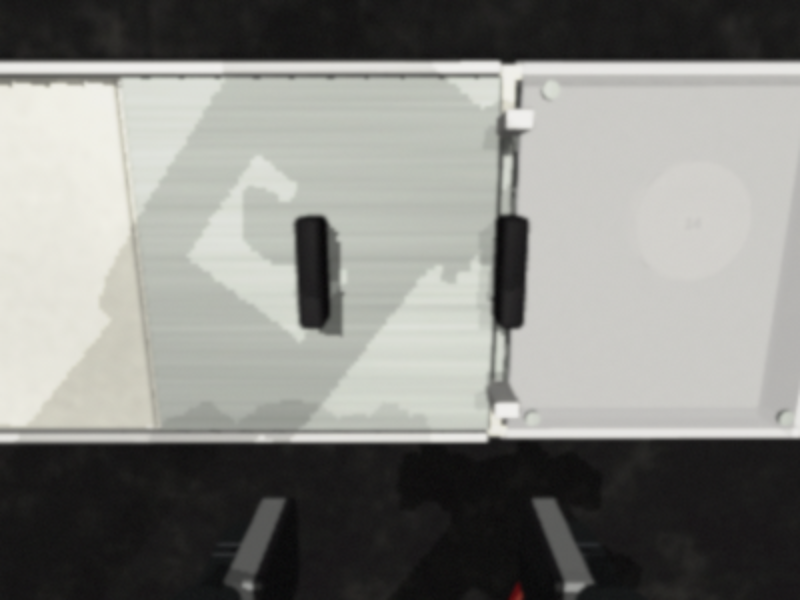

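The outer door covers the chamber up to the inner door's wall, with the handles about 90 mm apart. The inner handle is at crop (511,271), about (0.551, -0.2955).

>>> play_rows(
  steps=[
    [[20,20,20,0,0,0],[40,40,45,0,0,0],[40,47,75,0,0,0],[40,47,105,0,0,0],[40,47,135,0,0,0],[40,47,160,0,0,0],[40,47,176,0,0,0],[40,47,178,0,0,0],[40,47,178,0,0,0],[40,47,178,0,0,0]],
  ],
)

```text
time: 16.93
tool_pos: [0.5506, -0.2952, 0.0861]
tool_rot: [-0.0, 0.999, 0.033, -0.0]
contact_force: [1.0, -0.0, 0.2]
gripper_width: 0.6
grasp_force: 0.0
```

```bash
python3 go.py .551 -.2957 .086
```

```text
t 16.9333 pos [ 0.5506 -0.2952  0.0861] yaw 3.82 F [ 1.  -0.   0.2] w 0.6 g 0.0
shift [0.4 0.5 0.1]
turn [-0.02  0.02 -0.05]
```

>>> play_rows(
  steps=[
    [[0,0,0,0,0,0],[0,0,0,0,0,0],[0,0,0,0,0,0],[0,0,0,0,0,0],[0,0,0,0,0,0],[0,0,0,0,0,0],[0,0,0,0,0,0],[0,0,0,0,0,0],[0,0,0,0,0,0],[0,0,0,0,0,0]],
  ],
  claw=-1,
)

```text
time: 17.77
tool_pos: [0.5513, -0.2964, 0.0879]
tool_rot: [0.001, 0.999, 0.033, 0.001]
contact_force: [-1.2, -2.1, 5.2]
gripper_width: 0.124
grasp_force: 62.1
```

>>> play_rows(
  steps=[
    [[0,0,-5,0,0,0],[0,0,-12,0,0,0],[0,0,-20,0,0,0],[0,0,-28,0,0,0],[0,0,-35,0,0,0],[0,0,-40,0,0,0],[0,0,-40,0,0,0],[0,0,-40,0,0,0]],
  ],
)

```text
time: 18.43
tool_pos: [0.5513, -0.2964, 0.1269]
tool_rot: [0.001, 0.999, 0.033, 0.001]
contact_force: [1.8, -4.7, 1.5]
gripper_width: 0.128
grasp_force: 61.6
```

>>> play_rows(
  steps=[
    [[0,0,-3,0,0,0],[0,0,-6,0,0,0],[0,0,-7,0,0,0],[0,0,-7,0,0,0],[0,0,-7,0,0,0]],
  ],
)

```text
time: 18.85
tool_pos: [0.5512, -0.2963, 0.1328]
tool_rot: [0.001, 0.999, 0.033, 0.001]
contact_force: [4.9, -6.0, -3.4]
gripper_width: 0.125
grasp_force: 60.9
```

>>> play_rows(
  steps=[
    [[0,0,-2,0,0,0],[0,0,-4,0,0,0],[0,0,-4,0,0,0],[0,0,-4,0,0,0]],
  ],
)

```text
time: 19.18
tool_pos: [0.5511, -0.2962, 0.1332]
tool_rot: [0.001, 0.999, 0.033, 0.001]
contact_force: [12.0, -10.1, -15.9]
gripper_width: 0.127
grasp_force: 59.3
```

```bash
python3 go.py .551 -.2957 .133
```

```text
t 19.1833 pos [ 0.5511 -0.2962  0.1332] yaw 3.78 F [ 12.  -10.1 -15.9] w 0.127 g 59.3
shift [-0.1 -0.5  0.2]
turn [ 0.11 -0.14 -0.09]
```

It is at the upper stop (16 N). Releasing and retreating straight up.

>>> play_rows(
  steps=[
    [[0,0,0,0,0,0],[0,0,0,0,0,0],[0,0,0,0,0,0],[0,0,0,0,0,0],[0,0,0,0,0,0],[0,0,0,0,0,0],[0,0,0,0,0,0],[0,0,0,0,0,0]],
  ],
  claw=0.2,
)

```text
time: 19.85
tool_pos: [0.5506, -0.2954, 0.1374]
tool_rot: [0.0, 0.999, 0.033, 0.0]
contact_force: [0.3, 0.6, -0.7]
gripper_width: 0.596
grasp_force: 0.0
```

>>> play_rows(
  steps=[
    [[0,0,-15,0,0,0],[0,0,-40,0,0,0],[0,0,-80,0,0,0],[-20,-20,-120,0,0,0],[-40,-40,-150,0,0,0],[-60,-40,-150,0,0,0],[-60,-40,-150,0,0,0],[-60,-40,-150,0,0,0]],
  ],
)

```text
time: 20.52
tool_pos: [0.4879, -0.2596, 0.2884]
tool_rot: [0.001, 0.999, 0.033, 0.001]
contact_force: [-0.0, -0.1, -0.4]
gripper_width: 0.6
grasp_force: 0.0
```

```bash
python3 - <<'E'
from h import *
grab("wrist","w6"); P=cloud("w6"); g=np.load("w6.npz")["p"].max(-1)
m=(g<80)&(P[...,0]>.5)&(P[...,0]<.6)&(P[...,2]>.095)&(P[...,2]<.17)
for n,a,b in(("inner",-.31,-.28),("outer",-.24,-.17)):
    w=P[m&(P[...,1]>a)&(P[...,1]<b)]; print(n,len(w),np.percentile(w,[2,50,98],axis=0).round(4))
E
python3 go.py .5 -.2 .3
```

```text
inner 1186 [[ 0.5126 -0.3004  0.0978]
 [ 0.5518 -0.2931  0.153 ]
 [ 0.589  -0.288   0.1548]]
outer 681 [[ 0.5224 -0.2114  0.0972]
 [ 0.5459 -0.2061  0.1083]
 [ 0.5676 -0.1993  0.1101]]
t 20.5667 pos [ 0.4879 -0.2595  0.2869] yaw 3.78 F [ 0.7 -0.9 -1.5] w 0.6 g 0.0
shift [ 16.  -58.6 -13.1]
turn [-0.   -0.02 -0.09]
```

View pics/w6.png

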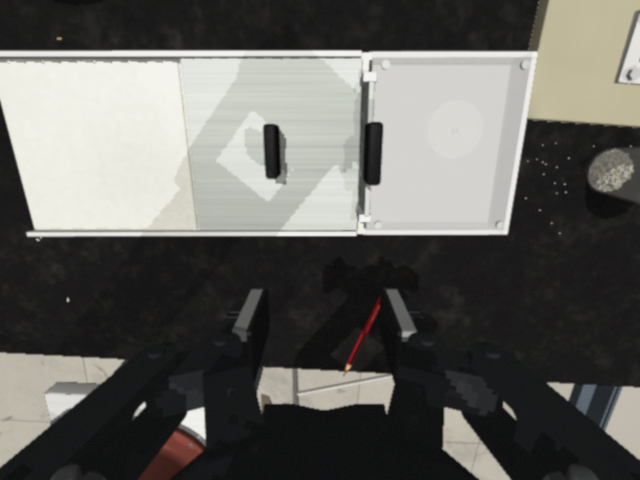

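The picture shows the outer door shut, with its handle at (272,151). The inner handle, at (373,153), is raised with its top at 154 mm, 45 mm up. The gripper touches nothing, so I'm handing in.

```bash
python3 -c "
from plant import order; print(order.job_done())"
```

```text
the job is handed in; nothing more can be done
None
```

I set the dish upright in the hatch chamber, slid the outer door shut to its stop, and only then lifted the inner door its full 45 mm; the job is handed in at about 21 s, with the robot touching nothing.

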